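# Load a reagent cassette into a sloping dock until its presence switch is pressed

### The arm

A 6-joint arm with a two-finger parallel gripper is mounted at the origin on a cart in front of the work surface, level with it; the furniture and walls round the work are solid. World frame = base frame: x ahead of the robot, y to its left, z up, the work surface at z = 0. Lengths are in m, angles in rad, forces in N, time in s.
With the tool pointing down it reaches from about 0.35 to 0.775 m from the base axis. Payload 7.3 kg.
Tool frame: the origin (TCP) lies between the finger pads; the fingertips stand 17 mm ahead of it and the grasp point (between the pads) lies 2 mm behind it; z points along the fingers, y is the direction in which the jaws open and shut (so a half turn about z gives the same grasp; the last joint's range is limited). The gripper opens to 92 mm and grips with 3 to 60 N. Pads are 19 mm wide; open, the fingers measure 130 mm over their backs; the gripper's body (75 mm by 190 mm) begins 47 mm behind the grasp point.
Start: joints at [-1.361, 0.342, 1.524, -0, 1.275, -0.146], TCP at [0.183, -0.492, 0.244] pointing down, gripper open.
Joint ranges: [-2.53, 2.53], [-0.77, 2.02], [0.04, 2.7], [-1, 4.14], [0.28, 2.66], [-3.11, 3.11]. Speed limits (rad/s): [2.57, 2.57, 3.14, 3.14, 3.14, 3.14].

### API

Orientations are given as [roll, pitch, yaw] about the fixed x, y, z axes, in that order (R = Rz(yaw) Ry(pitch) Rx(roll)).
In Python, from cell import sensors, vision, hand_in gives the robot as it stands.
- The arm moves only by the tool step_arm, never from a script. Its argument "series" is a list of rows, each a list of 5 numbers: the opening, from 0 (shut) to 1 (fully open), then the shift along the world's x, y, z each as a share of 25 mm, from -1 to 1, then the turn about the world's z as a share of 0.08 rad, from -1 to 1. A call has 1 to 12 rows; each row shifts and turns the commanded pose from where the row before left it; what a row does not reach is not made up. A row lasts 1/10 s, in which the tool goes at most 50 mm and 8.59 degrees, less where a joint would pass 70% of its speed; a pose out of reach is approached as far as the arm can. A call with a number of a shift or a turn outside -1 to 1 is refused whole. A call with a gripper value outside its range is refused whole. The fingers move at their own pace and stop on an object; "squeeze" is the grip in N (left out, the last holds). Time passes only in rows, so rows that do not move let the fingers close. It gives the time, the measured TCP pose, the force and the opening at its end, in the units of the state.
- sensors.observe(): the state, without advancing time (a new reading comes with each control period).
- vision.read_camera(name): name is "side" or "top" or "wrist"; returns a dict with "pixels" (384x512x3 uint8, blue, green, red), "range_z" (384x512 float32, m along the optical axis (not along the pixel's ray), 0 where there is no reading), "camera_matrix" (3x3 intrinsics, pixels), "pose" (4x4, takes a point from camera to world coordinates). Camera axes: x right, y down, z forward; pixel columns grow to the right and rows downward; lengths in m; the calibration is good to about 2 mm. A picture is of the moment at which its call begins.
- hand_in(): hands the job in, once; it reports no verdict.
The state is a dict: "time": time; "qpos": joint angles; "qvel": joint speeds; "joint_efforts": joint torques, N m; "tool_pos": TCP position; "tool_rot": TCP orientation; "contact_force": force on the tool from outside, world axes, zero at the start; "torque": the same for the moment, N m; "opening": finger opening in m.
Only numpy, scipy, OpenCV 4.12 (cv2) and the standard library are available. Lean on these libraries where they do the work, as an engineer would, in place of code of your own. Each camera call takes 0.05 s, during which the arm holds its last target.

### The job

Load the white reagent cassette into the sloping dock: take it by its green grip fin, lay it flat on the deck between the two blue side guides without dropping it, and slide it down the slope until its lower end is fully home against the stop lip and holds the hinged roller lever of the presence switch pressed in. Leave it lying there, and do not disturb the beaker, the blue-lidded cup or the amber bottle.

Things in the scene. Friction and masses are not known exactly. Their poses are not given: they have to be found in the camera images.
- cassette_mid (a point): Centre, half-way up (31 mm above the underside), of the loose reagent cassette, 0.22 to 0.37 kg, which starts flat on the worktop. White body 110 (its x) x 64 (y) x 26 mm high (z, up) with flat grey caps 4 mm high on top, and a green grip fin along the middle. Both ends are alike: it may be loaded either way round.
- fin (a point): Centre of the cassette's green grip fin, 44 mm above the underside: 60 mm long (along the cassette's x), 16 mm thick (across y), its top 62 mm above the underside. Take it by its two long sides.
- deck: Sloping aluminium deck of the dock, fixed to the worktop. Origin: on the deck surface, where the centre of the cassette's underside lies when fully home, 70 mm above the worktop. x runs up the slope (leftwards and away from the robot), y across, z square to the deck, 30 degrees from vertical. The deck spans x -63 to +95 mm, 88 mm wide. Depending on friction the cassette stays on it or slides down.
- lip (a point): Middle of the blue stop lip's inner face, at the deck: deck x = -55 mm. The lip is 20 mm high, open at y = -16 to 16 mm for the lever. From it up to deck x = +70 mm run two blue side guides, 10 mm high, inner faces at deck y = +-36 mm: 4 mm play on each side of the cassette.
- lever (a joint): Hinge of the presence switch's steel lever, in the gap of the stop lip: 0 when free, grows as the lever is pressed down the slope; 0.56 rad when the cassette is tight against the lip, end stop 0.7. The hinge lies along deck y, at deck x = -57 mm, 1.5 mm above the deck. Light spring: 0.3 to 0.6 N at the roller.
- roller (a point): Centre of the lever's orange roller (6 mm diameter, 22 mm wide), 18 mm from the hinge. Free, it stands at deck x = -48 mm, 17 mm above the deck, leaning up the slope; the cassette's end meets it 10 mm before home. Lay the cassette down at least 12 mm up the slope from home, so as not to come down on top of the lever.
- beaker_mid (a point): Centre of a loose clear beaker, 59 mm wide, 82 mm high. Leave alone.
- blue_cup_mid (a point): Centre of a loose small sample cup with a blue lid, 35 x 43 x 24 mm high. Leave alone.
- amber_bottle_mid (a point): Centre of a loose amber drop bottle with a white cap, 30 mm wide, 78 mm high. Leave alone.

How it is judged:
On the way:
1. the cassette has been laid flat on the deck, or within 10 mm of it, between the guides while still held by the fingers (contact force between the fingers and cassette above 0.5 N and angle between the z axis of cassette_mid and the z axis of deck, either way round below 0.15 rad and z of cassette_mid in the frame of deck between 0.027 and 0.041 m and x of cassette_mid in the frame of deck between -0.012 and 0.07 m and y of cassette_mid in the frame of deck between -0.01 and 0.01 m), for 0.1 s.
At the end, for the whole second after the job is handed in: The cassette lies at rest, flat on the deck (4 mm, 0.08 rad), between and in line with the guides (8 mm, 0.12 rad), its lower end home against the stop lip (within 5 mm), and by itself holds the switch lever pressed to at least 0.40 rad (about 0.56 when tight against the lip) (value of joint lever above 0.4 rad and x of cassette_mid in the frame of deck between -0.005 and 0.005 m and y of cassette_mid in the frame of deck between -0.008 and 0.008 m and z of cassette_mid in the frame of deck between 0.027 and 0.035 m and angle between the z axis of cassette_mid and the z axis of deck, either way round below 0.08 rad and angle between the x axis of cassette_mid and the x axis of deck, either way round below 0.12 rad and linear speed of cassette below 0.01 m/s); the robot touches nothing.
It fails at once if the beaker, the blue-lidded cup or the amber bottle is moved by more than 30 mm (distance of any of beaker_mid, blue_cup_mid, amber_bottle_mid from where it was at the start of the episode above 0.03 m).
It also fails if it takes over 48 s, if anything falls off the work surface, if the arm or the gripper's body presses on something with over 40 N, if the wrist force passes 120 N, or if a joint passes its speed limit or range.

## Working session

There is one attempt and no reset: what is moved stays moved. The work goes in short steps, Python scripts to look and compute and a tool call to move; the robot and the scene stay as the last step left them, time stands still between calls to the robot, and variables do not carry over. Pictures are saved under pics/ and viewed, and the job is handed in when it is done.

Besides the shell and the picture viewer there is one more tool, called after "Request:" in YAML: its name, and indented under it one key for each argument. step_arm: Moves the arm, as the interface text tells. Its arguments: {"type":"object","properties":{"series":{"type":"array","items":{"type":"array","items":{"type":"number","minimum":-1,"maximum":1}}},"squeeze":{"type":"number"}},"required":["series"]}

```bash
mkdir -p pics; ls; python3 - <<'E'
from cell import sensors, vision
import cv2,numpy as np
print(sensors.observe())
for n in ["side","top","wrist"]:
    r=vision.read_camera(n); cv2.imwrite(f"pics/{n}0.png",r["pixels"]); np.savez(f"/tmp/{n}0.npz",**r)
    print(n,r["camera_matrix"].tolist(),r["pose"].round(3).tolist())
E
```

```text
pics
{'time': 0.0, 'qpos': array([-1.36100628e+00,  3.42748895e-01,  1.52503131e+00, -1.76171274e-05,
        1.27539075e+00, -1.45984439e-01]), 'qvel': array([ 0.00137208, -0.00235676, -0.00039464,  0.00147676,  0.00116899,
       -0.00012597]), 'joint_efforts': array([-2.71181350e-03, -4.31251431e+01, -2.44221997e+01,  7.15353596e-02,
        5.60469856e-02, -1.21575290e-04]), 'tool_pos': array([ 0.18280863, -0.49173263,  0.24302637]), 'tool_rot': array([-3.14002869e+00, -2.12922807e-04,  3.55779463e-01]), 'contact_force': array([ 1.077039  , -0.33913786,  0.45562623]), 'torque': array([ 0.04178866, -0.02235316,  0.0421998 ]), 'opening': 0.09195965112135132}
side [[410.1151759244444, 0.0, 252.54079999553213], [0.0, 410.1151759244444, 195.3528911177259], [0.0, 0.0, 1.0]] [[0.927, -0.206, 0.314, 0.304], [-0.376, -0.466, 0.801, -0.896], [-0.019, -0.86, -0.51, 0.52], [0.0, 0.0, 0.0, 1.0]]
top [[347.6066461051399, 0.0, 252.38451329823693], [0.0, 347.6066461051399, 194.72217367124753], [0.0, 0.0, 1.0]] [[-0.004, -0.986, 0.165, 0.416], [-1.0, 0.003, -0.007, -0.223], [0.006, -0.165, -0.986, 0.916], [0.0, 0.0, 0.0, 1.0]]
wrist [[310.26499673924684, 0.0, 255.80655828410522], [0.0, 310.26499673924684, 192.17411217038395], [0.0, 0.0, 1.0]] [[0.348, -0.901, -0.259, 0.252], [-0.937, -0.335, -0.094, -0.466], [-0.002, 0.275, -0.961, 0.384], [0.0, 0.0, 0.0, 1.0]]
```

View pics/side0.png

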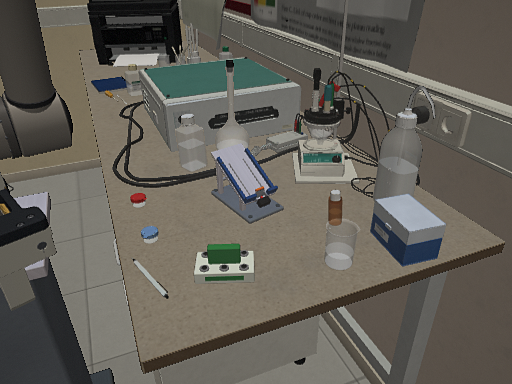

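View pics/top0.png

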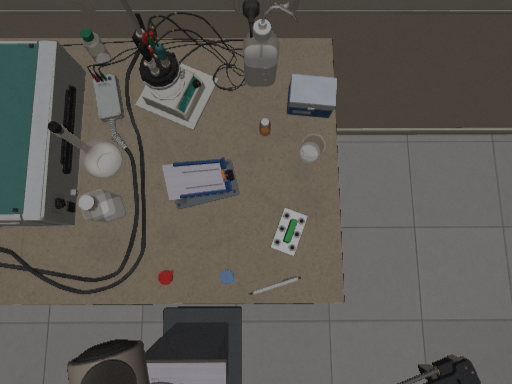

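View pics/wrist0.png

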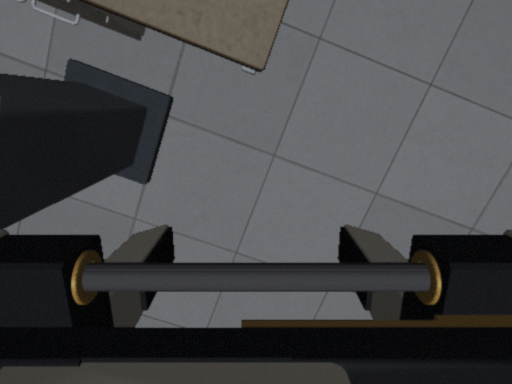

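```bash
cat > h.py <<'E'
import cv2,numpy as np
def load(f): return dict(np.load(f))
def world(r,uv=None):
    K=r["camera_matrix"];Z=r["range_z"];h,w=Z.shape
    u,v=np.meshgrid(np.arange(w),np.arange(h))
    P=np.stack([(u-K[0,2])/K[0,0]*Z,(v-K[1,2])/K[1,1]*Z,Z,np.ones_like(Z)],-1)
    return (P@r["pose"].T)[...,:3]
def proj(r,p):
    q=np.linalg.inv(r["pose"])@np.r_[p,1]; q=r["camera_matrix"]@q[:3]; return q[:2]/q[2]
def crop(r,x0,y0,x1,y1,s,f):
    cv2.imwrite(f,cv2.resize(r["pixels"][y0:y1,x0:x1],None,fx=s,fy=s,interpolation=cv2.INTER_CUBIC))
E
python3 - <<'E'
from h import *
t=load("/tmp/top0.npz");s=load("/tmp/side0.npz")
a=t["pixels"][145:225,150:250];b=s["pixels"][135:225,200:300]
A=cv2.resize(a,(600,480),interpolation=2);B=cv2.resize(b,(600,540),interpolation=2)
cv2.imwrite("pics/c1.png",A);cv2.imwrite("pics/c2.png",B)
for n,r in (("top",t),("side",s)):
    W=world(r);p=r["pixels"].astype(int)
    g=(p[...,1]-p[...,2]>35)&(p[...,1]-p[...,0]>25)&(W[...,2]>.045)&(W[...,2]<.075)&(W[...,0]<.5)&(W[...,1]<-.1)
    P=W[g];print(n,g.sum(),P.min(0).round(4),P.max(0).round(4))
    top=P[P[:,2]>.057]; c=top.mean(0);e,v=np.linalg.eigh(np.cov(top[:,:2].T)); print(c.round(4),v[:,1],np.degrees(np.arctan2(v[1,1],v[0,1])), np.ptp((top[:,:2]-c[:2])@v,axis=0))
    w=(p.min(-1)>150)&(W[...,2]>.02)&(W[...,2]<.034)&(np.hypot(*(W[...,:2]-c[:2]).transpose(2,0,1))<.075)
    P=W[w];R=cv2.minAreaRect(P[:,:2].astype(np.float32));print(R,np.median(P[:,2]))
E
```

```text
top 143 [ 0.4418 -0.3356  0.0511] [ 0.4982 -0.3051  0.0655]
[ 0.4698 -0.3204  0.0617] [-0.93380596  0.35777985] 159.03608844481982 [0.01478045 0.05780637]
((0.47013425827026367, -0.3212098479270935), (0.05999352037906647, 0.10554412752389908), 69.30307006835938) 0.02589932650265392
side 227 [ 0.4409 -0.3384  0.0451] [ 0.4985 -0.3062  0.0649]
[ 0.4693 -0.3229  0.0623] [-0.9372284  0.3487161] 159.59119371196246 [0.0173405  0.05814317]
((0.46943503618240356, -0.32244017720222473), (0.0636209025979042, 0.10805206745862961), 67.393798828125) 0.02669553671166966
```

View pics/c1.png

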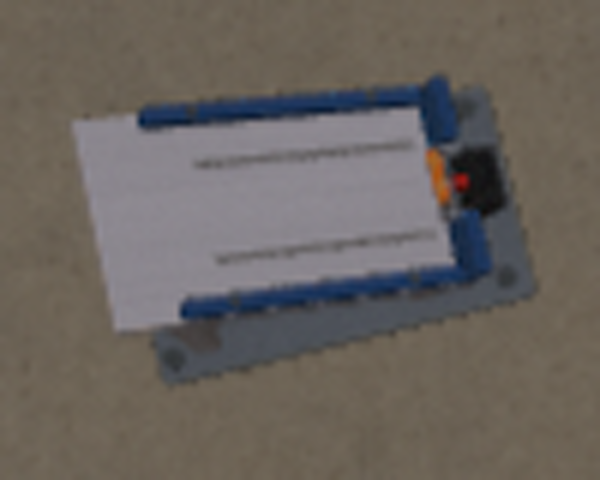

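View pics/c2.png

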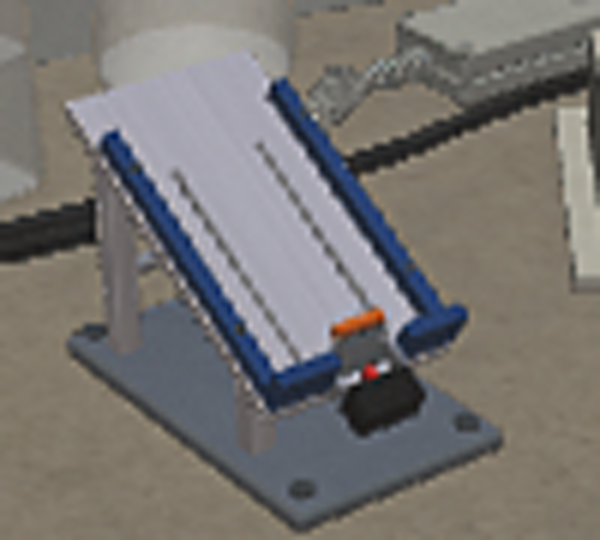

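```bash
cat >> h.py <<'E'
def deckR(yaw): # x up slope
    c,s=np.cos(yaw),np.sin(yaw);a=np.radians(30)
    x=np.array([c*np.cos(a),s*np.cos(a),np.sin(a)]);y=np.array([-s,c,0]);return np.stack([x,y,np.cross(x,y)],1)
E
python3 - <<'E'
from h import *
for n,box in (("top",(150,145,250,225)),("side",(200,135,300,225))):
    r=load(f"/tmp/{n}0.npz");W=world(r);p=r["pixels"].astype(int);m=np.zeros(W.shape[:2],bool);m[box[1]:box[3],box[0]:box[2]]=1
    wm=m&(p.min(-1)>115)&(W[...,2]>.05)&(W[...,2]<.16)
    P=W[wm];
    for _ in range(4):
        c=P.mean(0);N=np.linalg.svd(P-c)[2][2];N*=np.sign(N[2]);d=(P-c)@N;P=P[abs(d)<max(.002,2*d.std())]
    yaw=np.arctan2(-N[1],-N[0]);print(n,len(P),"tilt",np.degrees(np.arccos(N[2])),"yaw",np.degrees(yaw),"resid",d.std())
    # yaw from blue guides
    bm=m&(p[...,0]-p[...,2]>50)&(W[...,2]>.03)&(W[...,2]<.2)
    B=W[bm]
    from scipy.optimize import minimize_scalar
    for nm,y in (("plane",yaw),):
        R=deckR(y);B2=(B-c)@R; P2=(W[wm]-c)@R
        print("blue y",np.percentile(B2[:,1],[1,5,50,95,99]),"x",np.percentile(B2[:,0],[1,99]))
        R_=cv2.minAreaRect(P2[:,:2].astype(np.float32));print("white rect",R_)
        R_=cv2.minAreaRect(B2[:,:2].astype(np.float32));print("blue rect",R_, (R@np.r_[R_[0],0]+c))
        for sgn in (-1,1):
            q=B2[(B2[:,1]*sgn>.025)&(B2[:,0]>-.03)]
            print(sgn,len(q),np.polyfit(q[:,0],q[:,1],1), q[:,2].mean())
    print("c",c)
    o=m&(p[...,2]-p[...,0]>90)&(W[...,2]>.03);print("roller",np.median(W[o],0),o.sum())
E
```

```text
top 1292 tilt 29.943310414329602 yaw 103.46218325088306 resid 0.0011292424816261434
blue y [-0.04011636 -0.03954783  0.02201187  0.04295273  0.0433937 ] x [-0.09571428  0.03458582]
white rect ((-0.009607508778572083, -0.00044322386384010315), (0.14137236773967743, 0.08579972386360168), 1.2697993516921997)
blue rect ((-0.0307910293340683, 0.0015486478805541992), (0.13084271550178528, 0.08409478515386581), 0.08162007480859756) [ 0.59842564 -0.1015487   0.07213447]
-1 38 [ 1.63637263e-05 -3.80996694e-02] 0.009666824140626498
1 40 [0.00742073 0.04165741] 0.009709526959461392
c [ 0.59372385 -0.07525504  0.08752998]
roller [ 0.61341982 -0.15454466  0.0614443 ] 21
side 1423 tilt 32.563508799982124 yaw 167.81365770869823 resid 0.012051065224758295
blue y [-0.00367614  0.00704677  0.07173394  0.12664264  0.13133847] x [-0.07253437  0.0595765 ]
white rect ((-0.009245924651622772, -0.059823453426361084), (0.30875009298324585, 0.23018315434455872), 62.26573181152344)
blue rect ((-0.009220937266945839, 0.062035851180553436), (0.08486378937959671, 0.13257500529289246), 33.37332534790039) [ 0.59874171 -0.10704436  0.07662743]Traceback (most recent call last):
  File "<stdin>", line 20, in <module>
    raise TypeError("expected non-empty vector for x")
TypeError: expected non-empty vector for x
```

```bash
python3 - <<'E'
from h import *
from scipy.optimize import least_squares
c=np.array([ 0.59372385,-0.07525504,0.08752998]);R=deckR(np.radians(103.46));o=c+R@[-.0345,.0017,0];print("o",o)
o[2]=.07
# refine: side cloud
r=load("/tmp/side0.npz");W=world(r);p=r["pixels"].astype(int)
R=deckR(np.radians(103.6));L=(W-o)@R
bm=(p[...,0]-p[...,2]>50)&(abs(L[...,0]-.005)<.09)&(abs(L[...,1])<.055)&(L[...,2]>-.0)&(L[...,2]<.03)
wm=(p.min(-1)>115)&(abs(L[...,0]-.015)<.09)&(abs(L[...,1])<.055)&(abs(L[...,2])<.01)
B=L[bm];P=L[wm]
print("side white z",np.median(P[:,2]),P[:,:2].min(0),P[:,:2].max(0))
g=B[(B[:,2]>.007)&(B[:,2]<.012)&(B[:,0]>-.045)]
for s in(-1,1):
    q=g[g[:,1]*s>.02];print(s,len(q),q.mean(0),np.polyfit(q[:,0],q[:,1],1),q[:,:2].min(0),q[:,:2].max(0))
print("blue x",np.percentile(B[:,0],[0,1,50,99,100]))
for n,box,sc in (("top",(150,145,250,225),6),("side",(200,135,300,225),6)):
    r=load(f"/tmp/{n}0.npz");im=cv2.resize(r["pixels"][box[1]:box[3],box[0]:box[2]],None,fx=sc,fy=sc,interpolation=2)
    def poly(pts,col):
        q=np.array([(proj(r,R@np.array(k)+o)-box[:2]+.5)*sc for k in pts]);cv2.polylines(im,[q.astype(int)],True,col,1)
    poly([(-.063,-.044,0),(.095,-.044,0),(.095,.044,0),(-.063,.044,0)],(0,0,255))
    poly([(-.055,-.036,.01),(.07,-.036,.01),(.07,.036,.01),(-.055,.036,.01)],(0,255,255))
    q=(proj(r,R@np.array([-.048,0,.017])+o)-box[:2]+.5)*sc;cv2.circle(im,tuple(q.astype(int)),5,(0,255,0),1)
    cv2.imwrite(f"pics/ov_{n}.png",im)
E
```

```text
o [ 0.59902511 -0.10470795  0.07027998]
side white z 0.00022201596671189174 [-0.06210554 -0.04466394] [0.09627256 0.04471297]
-1 79 [ 0.01199689 -0.04052586  0.00987255] [-0.00190974 -0.04050295] [-0.04338519 -0.0447323 ] [ 0.06885702 -0.03638768]
1 102 [0.01016939 0.03960025 0.00995106] [0.00456104 0.03955386] [-0.04498504  0.0356619 ] [0.06824401 0.04356144]
blue x [-0.06070612 -0.06042978 -0.00586725  0.06672954  0.06885702]
```

View pics/ov_top.png

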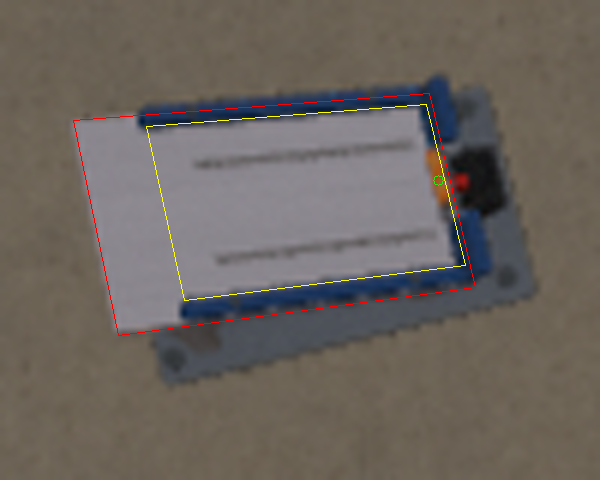

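View pics/ov_side.png

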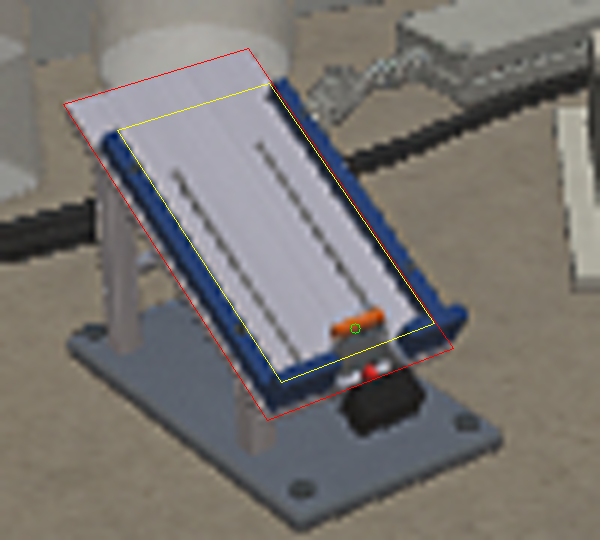

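Request:
step_arm:
  series:
    - [1,0.955,0.567,-0.2,-0.747]
    - [1,0.955,0.567,-0.2,-0.747]
    - [1,0.955,0.567,-0.2,-0.747]
    - [1,0.955,0.567,-0.2,-0.747]
    - [1,0.955,0.567,-0.2,-0.747]
    - [1,0.955,0.567,-0.2,-0.747]
    - [1,0.955,0.567,-0.2,-0.747]
    - [1,0.955,0.567,-0.2,-0.747]
    - [1,0.955,0.567,-0.2,-0.747]
    - [1,0.955,0.567,-0.2,-0.747]
    - [1,0.955,0.567,-0.2,-0.747]
    - [1,0.955,0.567,-0.2,-0.747]
  squeeze: 12

```text
time: 1.35
tool_pos: [0.4702, -0.3212, 0.1832]
tool_rot: [-3.141, 0.001, -0.364]
contact_force: [0.0, -0.8, -0.2]
opening: 0.092
```

Request:
step_arm:
  series:
    - [1,0,0,0,0]
    - [1,0,0,0,0]

```text
time: 1.55
tool_pos: [0.4694, -0.3216, 0.1832]
tool_rot: [-3.142, 0.001, -0.359]
contact_force: [-0.2, 0.4, -0.1]
opening: 0.0913
```

```bash
python3 - <<'E'
from cell import sensors, vision
from h import *
print(sensors.observe())
r=vision.read_camera("wrist"); cv2.imwrite("pics/w1.png",r["pixels"]); np.savez("/tmp/w1.npz",**r)
W=world(r);p=r["pixels"].astype(int)
g=(p[...,1]-p[...,2]>35)&(p[...,1]-p[...,0]>25)&(W[...,2]>.055)&(W[...,2]<.07)
top=W[g];c=top.mean(0);e,v=np.linalg.eigh(np.cov(top[:,:2].T));R=cv2.minAreaRect(top[:,:2].astype(np.float32))
print(g.sum(),c,np.degrees(np.arctan2(v[1,1],v[0,1])),R)
E
```

```text
{'time': 1.55, 'qpos': array([-7.35187435e-01,  4.75123017e-01,  1.48981463e+00, -3.90147204e-04,
        1.17776691e+00,  1.19493823e+00]), 'qvel': array([-0.02776665, -0.01493837,  0.0055968 , -0.0028486 ,  0.00115303,
       -0.00386872]), 'joint_efforts': array([  1.05498377, -48.42272043, -23.44970763,   0.16961123,
        -0.08177421,   0.12104956]), 'tool_pos': array([ 0.46939104, -0.32161217,  0.18324373]), 'tool_rot': array([-3.14151958e+00,  1.16653939e-03, -3.59179674e-01]), 'contact_force': array([-0.15122083,  0.36255508, -0.07882308]), 'torque': array([ 0.08731136,  0.06355889, -0.03118653]), 'opening': 0.09128584401368713}
1052 [ 0.47171299 -0.32063149  0.06210663] 158.885107195724 ((0.4706757366657257, -0.3203658163547516), (0.014283149503171444, 0.058071937412023544), 69.09197998046875)
```

View pics/w1.png

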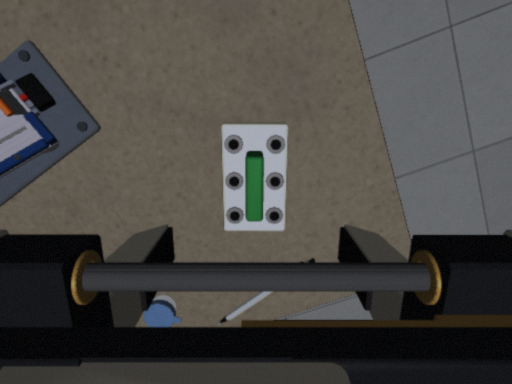

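Request:
step_arm:
  series:
    - [1,0.03,0,-0.8,-0.05]
    - [1,0,0.02,-0.8,0]
    - [1,0,0,-0.8,0]
    - [1,0,0,-0.8,0]
    - [1,0,0,-0.8,0]
    - [1,0,0,-0.7,0]
    - [1,0,0,-0.46,0]
    - [1,0,0,0,0]
    - [0.1,0,0,0,0]
    - [0.1,0,0,0,0]
    - [0.1,0,0,0,0]
    - [0.1,0,0,0,0]

```text
time: 2.8
tool_pos: [0.4704, -0.3217, 0.0554]
tool_rot: [3.141, -0.001, -0.365]
contact_force: [-1.0, 0.6, -0.6]
opening: 0.0643
```

Request:
step_arm:
  series:
    - [0,0,0,0,0]
    - [0,0,0,0,0]
    - [0,0,0,0,0]
    - [0,0,0,0,0]
    - [0,0,0,0,0]
    - [0,0,0,0,0]
    - [0,0,0,0,0]

```text
time: 3.5
tool_pos: [0.4702, -0.3214, 0.0547]
tool_rot: [-3.141, 0.0, -0.365]
contact_force: [-0.0, 0.9, 0.4]
opening: 0.016
```

Request:
step_arm:
  series:
    - [0,0,0,0.3,0]
    - [0,0,0,0.6,0]
    - [0,0,0,1,0]
    - [0,0,0,1,0]
    - [0,0,0,1,0]
    - [0,0,0,1,0]
    - [0,0,0,1,0]
    - [0,0,0,1,0]
    - [0,0,0,0.3,0]
    - [0,0,0,0,0]

```text
time: 4.5
tool_pos: [0.4703, -0.3217, 0.2355]
tool_rot: [3.141, -0.002, -0.365]
contact_force: [-0.4, -0.2, -3.5]
opening: 0.016
```

```bash
python3 - <<'E'
from cell import sensors, vision
from h import *
s=sensors.observe();print({k:np.round(s[k],4) for k in("tool_pos","tool_rot","contact_force","opening","time")})
r=vision.read_camera("side"); crop(r,170,100,330,300,3.0,"pics/s2.png")
o=np.array([.599,-.1047,.07]);yaw=np.radians(103.6);u=np.array([np.cos(yaw),np.sin(yaw)])
prev=None
for i,th in enumerate(np.radians(np.linspace(0,30,11))):
    E=.088-.013*i/10
    e=np.array([E*np.cos(np.pi/6),.07+E*.5])
    # pivot from edge in body: (-55, +50) rotated by th (upslope raise)
    c,s_=np.cos(th),np.sin(th); pv=e+np.array([c*-.055-s_*.05, s_*-.055+c*.05])
    P=np.r_[o[:2]+u*pv[0],pv[1]+.0047]
    print(i,P.round(4), None if prev is None else ((P-prev)/.025).round(3)); prev=P
print("downslope unit/10mm",(-deckR(yaw)[:,0]*.01/.025).round(3))
E
```

```text
{'tool_pos': array([ 0.4703, -0.3217,  0.2355]), 'tool_rot': array([ 3.1408e+00, -1.7000e-03, -3.6530e-01]), 'contact_force': array([-0.4369, -0.2157, -3.5366]), 'opening': np.float64(0.016), 'time': np.float64(4.5)}
0 [ 0.594  -0.0841  0.1687] None
1 [ 0.5949 -0.0876  0.1651] [ 0.034 -0.143 -0.144]
2 [ 0.5957 -0.0911  0.1614] [ 0.033 -0.136 -0.149]
3 [ 0.5965 -0.0943  0.1575] [ 0.031 -0.13  -0.154]
4 [ 0.5972 -0.0974  0.1536] [ 0.03  -0.123 -0.158]
5 [ 0.5979 -0.1003  0.1495] [ 0.028 -0.117 -0.162]
6 [ 0.5986 -0.1031  0.1454] [ 0.027 -0.11  -0.166]
7 [ 0.5992 -0.1056  0.1411] [ 0.025 -0.102 -0.17 ]
8 [ 0.5998 -0.108   0.1368] [ 0.023 -0.095 -0.172]
9 [ 0.6003 -0.1102  0.1324] [ 0.021 -0.087 -0.175]
10 [ 0.6008 -0.1122  0.128 ] [ 0.019 -0.08  -0.177]
downslope unit/10mm [ 0.081 -0.337 -0.2  ]
```

View pics/s2.png

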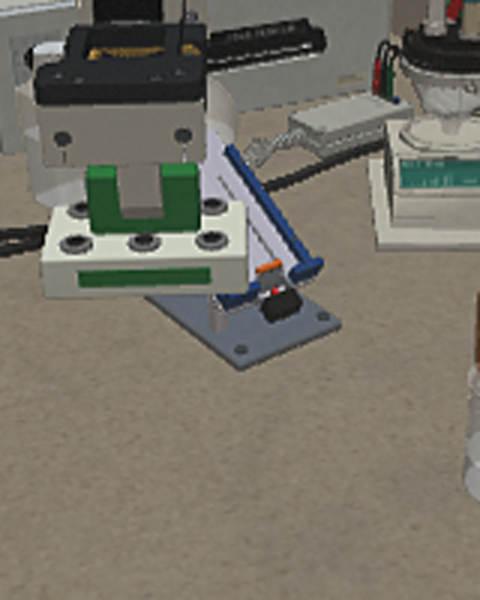

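Request:
step_arm:
  series:
    - [0,0.4,0.79,0,-1]
    - [0,0.4,0.79,0,-1]
    - [0,0.4,0.79,0,-1]
    - [0,0.4,0.79,0,-1]
    - [0,0.4,0.79,0,-1]
    - [0,0.4,0.79,0,-1]
    - [0,0.4,0.79,0,-1]
    - [0,0.4,0.79,0,-1]
    - [0,0.4,0.79,0,-1]
    - [0,0.4,0.79,0,-1]
    - [0,0.5,0.8,0,-1]
    - [0,0.45,0.8,0,-1]

```text
time: 5.75
tool_pos: [0.5935, -0.083, 0.2324]
tool_rot: [3.138, 0.002, -1.329]
contact_force: [0.5, -0.3, -3.1]
opening: 0.0158
```

Request:
step_arm:
  series:
    - [0,0,0,-0.4,-0.1]
    - [0,0,0,-0.8,0]
    - [0,0,0,-0.8,0]
    - [0,0,0,0,0]
    - [0,0,0,0,0]

```text
time: 6.25
tool_pos: [0.5932, -0.0843, 0.1837]
tool_rot: [3.139, 0.001, -1.333]
contact_force: [-0.2, 0.1, -2.8]
opening: 0.0158
```

```bash
cat > look.py <<'E'
from cell import sensors, vision
from h import *
import sys
t=sys.argv[1]
s=sensors.observe();print({k:np.round(s[k],4).tolist() for k in("tool_pos","tool_rot","contact_force","opening","time")},"q6",s["qpos"][5])
o=np.array([.599,-.1047,.07]);yaw=np.radians(103.6);R=deckR(yaw)
print("tcp in deck",(R.T@(s["tool_pos"]-o)).round(4))
ims=[]
for n,b in (("side",(190,90,310,230)),("top",(140,130,260,230))):
    r=vision.read_camera(n);np.savez(f"/tmp/{n}_{t}.npz",**r)
    ims.append(cv2.resize(r["pixels"][b[1]:b[3],b[0]:b[2]],(390,int(390*(b[3]-b[1])/(b[2]-b[0]))),interpolation=2))
h=max(i.shape[0] for i in ims);ims=[cv2.copyMakeBorder(i,0,h-i.shape[0],0,5,0) for i in ims]
cv2.imwrite(f"pics/{t}.png",np.hstack(ims))
E
python3 look.py a1; python3 - <<'E'
from cell import vision
import cv2
cv2.imwrite("pics/w2.png",vision.read_camera("wrist")["pixels"])
E
```

```text
{'tool_pos': [0.5932, -0.0843, 0.1837], 'tool_rot': [3.1391, 0.0012, -1.3333], 'contact_force': [-0.2416, 0.1239, -2.7757], 'opening': 0.0158, 'time': 6.25} q6 2.6351797548642493
tcp in deck [0.0751 0.0008 0.0879]
```

View pics/a1.png

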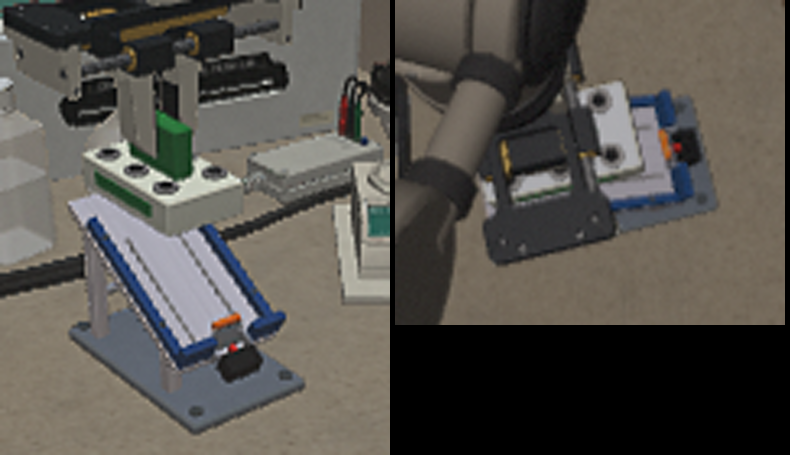

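View pics/w2.png

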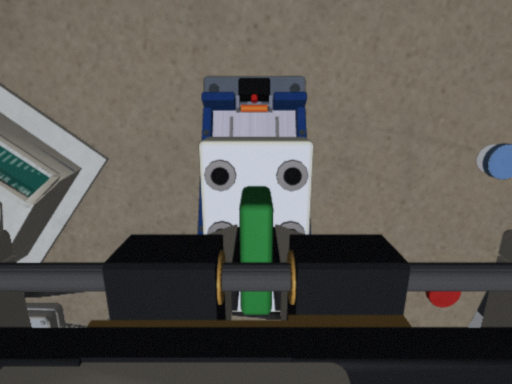

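Request:
step_arm:
  series:
    - [0,0.04,0.01,-0.3,0]
    - [0,0,0,-0.25,0]
    - [0,0.034,-0.143,-0.144,0]
    - [0,0.033,-0.136,-0.149,0]
    - [0,0,0,0,0]

```text
time: 6.9
tool_pos: [0.5966, -0.0914, 0.1632]
tool_rot: [3.141, -0.0, -1.334]
contact_force: [0.7, 0.4, -4.4]
opening: 0.016
```

Request:
step_arm:
  series:
    - [0,0.031,-0.13,-0.154,0]
    - [0,0.03,-0.123,-0.158,0]
    - [0,0,0,0,0]

```text
time: 7.2
tool_pos: [0.5984, -0.0978, 0.1556]
tool_rot: [-3.141, -0.001, -1.334]
contact_force: [1.3, -1.7, -1.9]
opening: 0.0161
```

```bash
python3 look.py a2
```

```text
{'tool_pos': [0.5984, -0.0978, 0.1556], 'tool_rot': [-3.1412, -0.0006, -1.3338], 'contact_force': [1.2676, -1.7404, -1.9063], 'opening': 0.0161, 'time': 7.2} q6 2.616660308081034
tcp in deck [ 0.0487 -0.0011  0.0707]
```

View pics/a2.png

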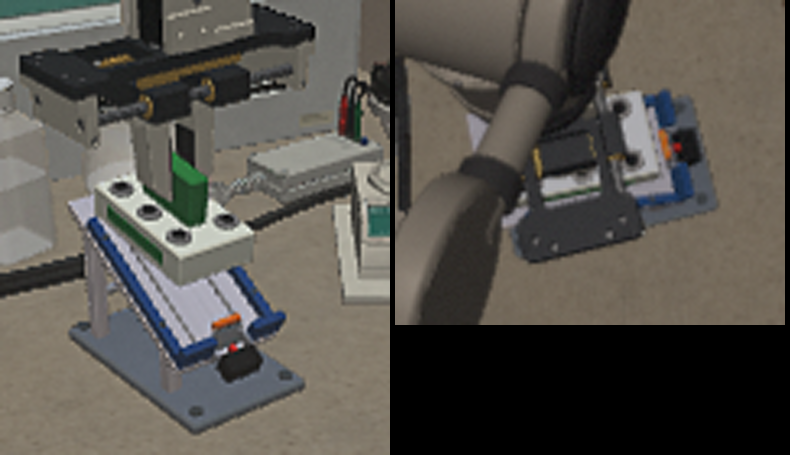

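Request:
step_arm:
  series:
    - [0,0.01,-0.117,-0.162,0]
    - [0,0.01,-0.11,-0.166,0]
    - [0,0.02,-0.102,-0.17,0]
    - [0,0,0,0,0]

```text
time: 7.7
tool_pos: [0.599, -0.1057, 0.1426]
tool_rot: [3.141, 0.0, -1.334]
contact_force: [-0.7, -1.3, -3.2]
opening: 0.0159
```

Request:
step_arm:
  series:
    - [0,0.02,-0.095,-0.172,0]
    - [0,0.02,-0.087,-0.175,0]
    - [0,0,0,0,0]

```text
time: 8.0
tool_pos: [0.5999, -0.1101, 0.1339]
tool_rot: [3.141, 0.0, -1.334]
contact_force: [0.5, -0.2, -3.8]
opening: 0.0159
```

```bash
python3 look.py a3
```

```text
{'tool_pos': [0.5999, -0.1101, 0.1339], 'tool_rot': [3.1407, 0.0003, -1.3336], 'contact_force': [0.4549, -0.2377, -3.8257], 'opening': 0.0159, 'time': 8.0} q6 2.597422247461808
tcp in deck [0.0272 0.0004 0.0581]
```

View pics/a3.png

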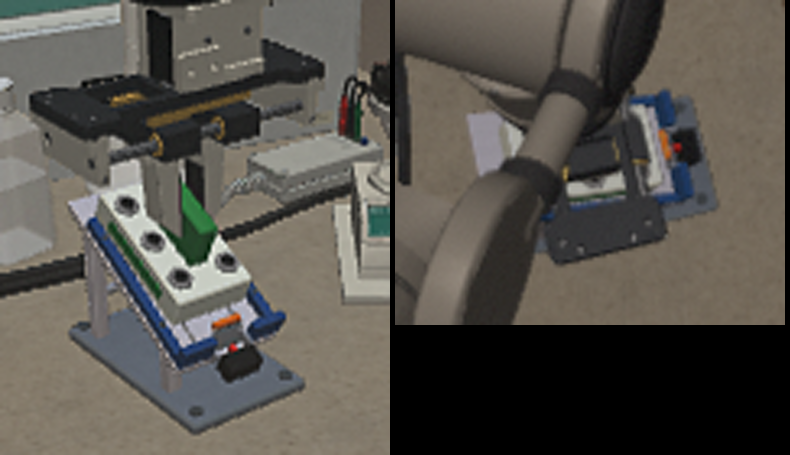

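Request:
step_arm:
  series:
    - [0,0.02,-0.08,-0.177,0]
    - [0,0,0,-0.08,0]
    - [0,0,0,0,0]
    - [0,0,0,0,0]

```text
time: 8.5
tool_pos: [0.6007, -0.1121, 0.1283]
tool_rot: [-3.142, -0.0, -1.333]
contact_force: [0.8, -1.8, -1.2]
opening: 0.0163
```

```bash
cat > meas.py <<'E'
from h import *
import sys
o=np.array([.599,-.1047,.07]);R=deckR(np.radians(103.6))
for n in sys.argv[2:]:
    r=load(f"/tmp/{n}_{sys.argv[1]}.npz");L=(world(r)-o)@R;p=r["pixels"].astype(int)
    # white top faces ~26mm above the deck
    m=(p.min(-1)>110)&(abs(L[...,0]-.015)<.09)&(abs(L[...,1])<.04)&(L[...,2]>.019)&(L[...,2]<.045)
    P=L[m]; A=np.c_[P[:,:2],np.ones(len(P))]
    for _ in range(5):
        k=np.linalg.lstsq(A,P[:,2],rcond=None)[0];d=P[:,2]-A@k;g=abs(d)<max(.0015,1.5*d.std());P,A=P[g],A[g]
    print(n,len(P),"slopes x,y",k[:2].round(3),"z at origin",k[2].round(4),"rms",d.std().round(5),"x",np.percentile(P[:,0],[1,99]).round(4),"y",np.percentile(P[:,1],[1,99]).round(4),cv2.minAreaRect(P[:,:2].astype(np.float32)))
E
python3 look.py a4; python3 meas.py a4 side top
```

```text
{'tool_pos': [0.6007, -0.1121, 0.1283], 'tool_rot': [-3.1415, -0.0005, -1.3334], 'contact_force': [0.7869, -1.8243, -1.1883], 'opening': 0.0163, 'time': 8.5} q6 2.5946225619667924
tcp in deck [0.0226 0.0001 0.0543]
side 343 slopes x,y [-0.001 -0.   ] z at origin 0.0263 rms 0.00074 x [-0.0341  0.0728] y [-0.0289  0.0329] ((0.01935635879635811, 0.0027810297906398773), (0.1088416650891304, 0.06242182478308678), 1.8563538789749146)
top 105 slopes x,y [-0.004  0.012] z at origin 0.0259 rms 0.00073 x [-0.0338  0.0742] y [-0.029   0.0321] ((0.019456300884485245, 0.0021522343158721924), (0.10977470874786377, 0.06126272305846214), 1.0308083295822144)
```

View pics/a4.png

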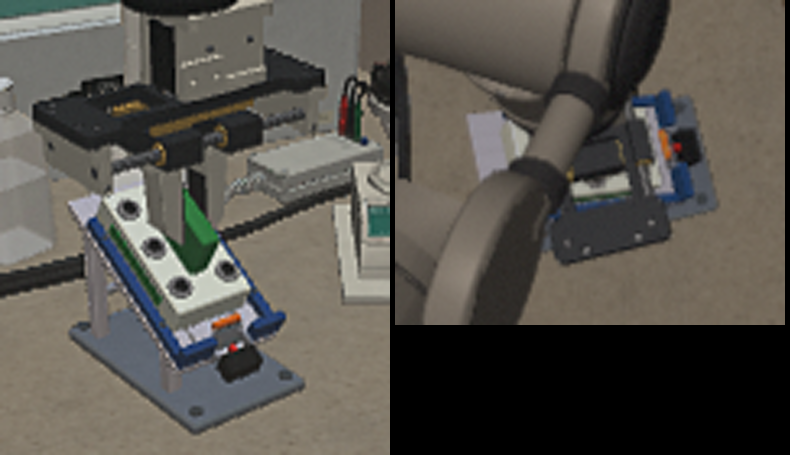

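Request:
step_arm:
  series:
    - [0,0.026,-0.108,-0.064,0]
    - [0,0.03,-0.108,-0.064,0]
    - [0,0.03,-0.108,-0.064,0]
    - [0,0.03,-0.108,-0.064,0]
    - [0,0.03,-0.108,-0.064,0]
    - [0,0,0,0,0]

```text
time: 9.2
tool_pos: [0.6044, -0.126, 0.12]
tool_rot: [-3.142, -0.0, -1.334]
contact_force: [0.9, -2.8, -0.6]
opening: 0.0159
```

Request:
step_arm:
  series:
    - [0,0.016,-0.067,-0.04,0]
    - [0,0.012,-0.05,-0.03,0]
    - [0,0.008,-0.034,-0.02,0]
    - [0,0,0,0,0]
    - [0,0,0,0,0]

```text
time: 9.7
tool_pos: [0.605, -0.1286, 0.1185]
tool_rot: [3.142, 0.001, -1.333]
contact_force: [-1.9, 2.6, 4.8]
opening: 0.0157
```

```bash
python3 look.py a5; python3 meas.py a5 side top
```

```text
{'tool_pos': [0.605, -0.1286, 0.1185], 'tool_rot': [3.1415, 0.0007, -1.3331], 'contact_force': [-1.8904, 2.5993, 4.7502], 'opening': 0.0157, 'time': 9.7} q6 2.570029023505237
tcp in deck [ 0.0029 -0.0002  0.0543]
side 342 slopes x,y [-0.    -0.008] z at origin 0.0263 rms 0.00077 x [-0.0535  0.0525] y [-0.0284  0.0324] ((-6.215274333953857e-05, 0.00189308263361454), (0.10838247835636139, 0.06242804974317551), 1.4224413633346558)
top 100 slopes x,y [-0.003  0.003] z at origin 0.0261 rms 0.00077 x [-0.0518  0.055 ] y [-0.028   0.0318] ((0.0013202540576457977, 0.0016272850334644318), (0.10724455118179321, 0.060964714735746384), 0.9783384799957275)
```

View pics/a5.png

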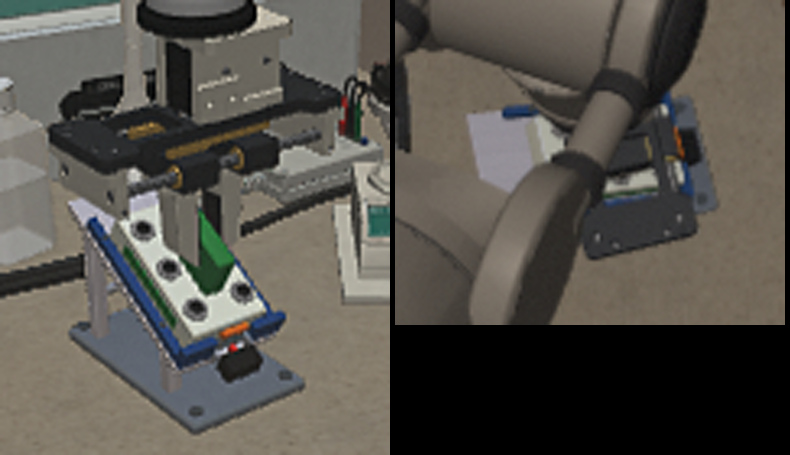

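Request:
step_arm:
  series:
    - [0,0.01,-0.05,-0.03,0]
    - [0,0,0,0,0]
    - [0.5,0,0,0,0]
    - [0.5,0,0,0,0]
    - [0.5,0,0,0,0]
    - [0.5,0,0,0,0]
    - [0.5,0,0,0,0]
    - [0.5,0,0,0,0]

```text
time: 10.6
tool_pos: [0.6053, -0.1304, 0.1171]
tool_rot: [3.141, 0.0, -1.333]
contact_force: [0.5, -0.1, -0.1]
opening: 0.0456
```

Request:
step_arm:
  series:
    - [0.5,0,0,0.4,0]
    - [0.5,0,0,0.8,0]
    - [0.5,0,0,0.8,0]
    - [0.5,0,0,0.8,0]
    - [0.5,-0.4,0,0.8,0]
    - [0.5,-0.8,0,0.8,0]
    - [0.5,-0.8,0,0,0]
    - [0.5,-0.8,0,0,0]
    - [0.5,-0.8,0,0,0]
    - [0.5,-0.8,0,0,0]
    - [0.5,-0.8,0,0,0]
    - [0.5,-0.4,0,0,0]

```text
time: 11.8
tool_pos: [0.4643, -0.1303, 0.2282]
tool_rot: [-3.141, -0.0, -1.334]
contact_force: [-0.6, -0.7, 0.8]
opening: 0.0463
```

```bash
python3 look.py a6; python3 meas.py a6 side top; python3 - <<'E'
from cell import vision
import cv2
cv2.imwrite("pics/w3.png",vision.read_camera("wrist")["pixels"])
E
```

```text
{'tool_pos': [0.4643, -0.1303, 0.2282], 'tool_rot': [-3.1412, -0.0005, -1.3336], 'contact_force': [-0.5907, -0.6548, 0.8354], 'opening': 0.0463, 'time': 11.8} q6 2.4717964932957313
tcp in deck [0.085  0.137  0.1336]
side 368 slopes x,y [-0.003  0.012] z at origin 0.026 rms 0.00079 x [-0.0534  0.0542] y [-0.0285  0.0328] ((0.00028325244784355164, 0.0015224236994981766), (0.10910879820585251, 0.06400563567876816), 0.7343006134033203)
top 218 slopes x,y [-0.005 -0.006] z at origin 0.026 rms 0.00082 x [-0.0529  0.0542] y [-0.0302  0.0309] ((0.0009041018784046173, 0.0004377644509077072), (0.1081821471452713, 0.06158072501420975), 0.43177929520606995)
```

View pics/a6.png

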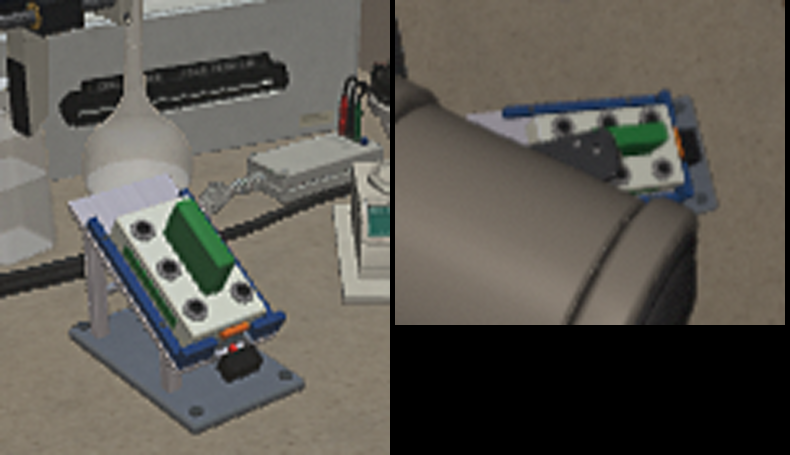

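View pics/w3.png

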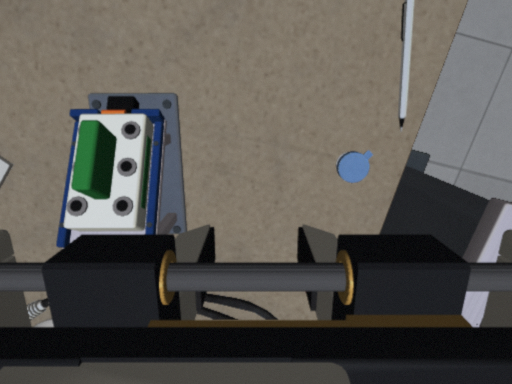

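```bash
python3 - <<'E'
from h import *
o=np.array([.599,-.1047,.07]);R=deckR(np.radians(103.6))
for t in ("0","_a6"):
    r=load(f"/tmp/side{t}.npz");L=(world(r)-o)@R;p=r["pixels"].astype(int)
    m=(p[...,2]-p[...,0]>80)&(abs(L[...,0]+.05)<.03)&(abs(L[...,1])<.02)&(L[...,2]>.008)&(L[...,2]<.035)
    print(t,m.sum(),np.median(L[m],0).round(4),L[m].min(0).round(4),L[m].max(0).round(4))
E
```

```text
0 17 [-0.0478 -0.0004  0.0196] [-0.0657 -0.0097  0.0097] [-0.0443  0.0094  0.0228]
_a6 18 [-0.0575 -0.0001  0.0231] [-0.0653 -0.0104  0.0088] [-0.0537  0.0096  0.0253]
```

Request:
step_arm:
  series:
    - [0.5,0,0,0,0]
    - [0.5,0,0,0,0]
    - [0.5,0,0,0,0]
    - [0.5,0,0,0,0]
    - [0.5,0,0,0,0]
    - [0.5,0,0,0,0]

```text
time: 12.55
tool_pos: [0.4655, -0.1303, 0.2272]
tool_rot: [3.141, 0.0, -1.333]
contact_force: [-0.1, 0.1, -0.5]
opening: 0.0459
```

```bash
python3 look.py a7; python3 meas.py a7 side top; python3 - <<'E'
from h import *
a=load("/tmp/side_a6.npz")["pixels"].astype(int);b=load("/tmp/side_a7.npz")["pixels"].astype(int)
print(abs(a-b)[150:220,210:290].mean())
r=load("/tmp/side_a7.npz");cv2.imwrite("pics/full.png",r["pixels"])
W0=world(load("/tmp/side0.npz"));W1=world(r)
for n,bx in (("beaker",(320,220,360,270)),("bottle",(325,190,345,222)),("cup",(138,224,162,244))):
    s=np.s_[bx[1]:bx[3],bx[0]:bx[2]];print(n,abs(W1[s]-W0[s]).mean())
E
```

```text
{'tool_pos': [0.4655, -0.1303, 0.2272], 'tool_rot': [3.1414, 0.0001, -1.3332], 'contact_force': [-0.083, 0.0642, -0.4884], 'opening': 0.0459, 'time': 12.55} q6 2.4722954913308914
tcp in deck [0.0842 0.1358 0.1329]
side 384 slopes x,y [ 0.001 -0.004] z at origin 0.0261 rms 0.0008 x [-0.0528  0.0542] y [-0.0294  0.0326] ((0.0004258081316947937, 0.0018614549189805984), (0.10845030844211578, 0.06206587329506874), 0.9378096461296082)
top 192 slopes x,y [0.007 0.014] z at origin 0.0264 rms 0.0008 x [-0.0528  0.0542] y [-0.0305  0.0315] ((0.0006506815552711487, 0.0010726824402809143), (0.10821598023176193, 0.06293492764234543), 0.9553768634796143)
0.8768452380952381
beaker 0.003971142911053555
bottle 0.008634040560348576
cup 0.006137334121526725
```

View pics/full.png

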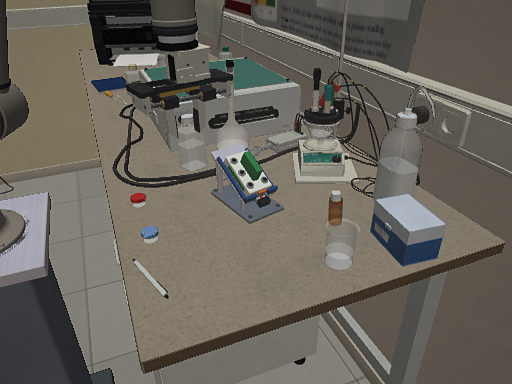

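The roller has moved from deck x = -48 mm to -57.5 mm, which matches the fully pressed position of about -57.7 mm. The cassette is home and at rest. The beaker (340,245), bottle (335,208) and blue cup (150,234) are where they were in the first picture.

```bash
python3 -c "
from cell import hand_in
print(hand_in())"
```

```text
the job is handed in; nothing more can be done
None
```

The cassette is loaded and the job is handed in. I took it by the green fin, let it pivot in a light grip as its upper end met the deck, and laid it flat about 19 mm up the slope from home. I then slid it down while still holding it until the force showed it against the lip, and released it.

- **Seating:** the last camera checks put the cassette flat (slopes under about 0.015 rad). It sits 0.4–0.7 mm from home in x, 1–2 mm off centre in y, and about 0.016 rad out of line. It did not move between two pictures about 0.75 s apart.
- **Lever:** the roller measured at deck x ≈ -57.5 mm, up from -48 mm when free. That matches the fully pressed position of about 0.56 rad. I inferred this from the images, as there is no direct reading of the joint.
- **Other objects:** the beaker, cup and bottle sit at the same pixel positions as at the start. The depth differences there averaged 4–9 mm, which I put down to noise at their edges.
- **Time and forces:** it took about 12.7 s of the 48 s, and the forces I read stayed below about 6 N. The arm was clear of everything when I handed in.

No check failed. The two cameras differed by up to about 1 mm on the cassette's y position.

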